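# Pack the gold bar in the gift box

## Task

Open the gift box's red lid all the way back to its stop and leave it open. Then pick the one gold bar out of the blue crate, leaving the other bars where they lie, and set it down gently (do not drop it) flat in the middle of the white card in the box's empty compartment, lengthwise along the card, without shifting the bar that is already packed.

Things in the scene. Friction and masses are not known exactly. Their poses are not given: they have to be found in the camera images.
- gold_bar: gold-foil chocolate bar to be packed, the only gold one in the crate: 110 x 36 x 24 mm, lying flat; origin at the centre of its underside, x along its length, z up. About 0.12 kg. On the crate's floor in any of six places (two rows of three, roughly along the crate's x, 75 mm apart across), nothing on top of it; gap beside it at mid-length 25 mm or more
- crate: shallow open blue plastic crate, 260 x 260 mm, 55 mm high, walls and floor 5 mm thick; it does not move; origin at the centre of its underside. It stands on the left or on the right of the table, the gift box on the other side
- gift_box: dark wooden box with hinged red lid, 170 (x) x 200 (y) mm, 45 mm high without lid, walls and floor 5 mm thick; it does not move; origin at the centre of its underside, x from its front (robot side) to its hinge side. A middle divider along x, 15 mm high, 4 mm thick, makes two compartments 160 x 93 mm, side by side in y
- lid (a joint): lid angle about the hinge along the box's far (+x) top edge, rad: 0 shut, grows as the front edge goes up and over; stop at 1.9, just past upright. Stiff hinge: the lid (8 mm thick, 0.15 kg, 170 mm from hinge to front edge, 200 mm wide) stays where it is left; about 3 N at the handle moves it. May start slightly ajar
- lid_handle (a point): middle of the lid handle: a round brass bar 11 mm thick, 100 mm long, parallel to the hinge, its axis 35 mm above the lid's outer (upper) face (43 mm above the underside), on a thin post near each end; 30 mm back from the front edge, 140 mm from the hinge. Turns with the lid, z = its outward normal
- lid_hinge (a point): middle of the lid's hinge line, on the underside of the lid at the box's far top edge; axes turn with the lid
- card: white card, 140 x 70 mm, under 1 mm thick, lying in the middle of the floor of the box's empty compartment (either one), which is 5 mm above the table; origin at its centre, x along its length, parallel to the box's x
- packed_bar: a gold bar already packed in the box's other compartment: 110 x 36 x 24 mm, lying flat; origin at the centre of its underside, x along its length, z up
- silver_bar: another bar in the crate, to be left alone: silver-foil bar, 110 x 36 x 24 mm, lying flat; origin at the centre of its underside, x along its length, z up
- brown_slab: another bar in the crate, to be left alone: bare dark brown slab, 110 x 36 x 24 mm, lying flat; origin at the centre of its underside, x along its length, z up
- green_bar: another bar in the crate, to be left alone: green-foil bar, 110 x 36 x 24 mm, lying flat; origin at the centre of its underside, x along its length, z up
- purple_bar: another bar in the crate, to be left alone: purple-foil bar, 110 x 36 x 24 mm, lying flat; origin at the centre of its underside, x along its length, z up
- red_bar: another bar in the crate, to be left alone: red-foil bar, 110 x 36 x 24 mm, lying flat; origin at the centre of its underside, x along its length, z up
- top_slab: another bar in the crate, to be left alone: bare dark brown slab lying on top of the green bar, its top 48 mm above the crate's floor, 110 x 36 x 24 mm, lying flat; origin at the centre of its underside, x along its length, z up
- top_silver: another bar in the crate, to be left alone: silver-foil bar lying on top of the red bar, its top 48 mm above the crate's floor, 110 x 36 x 24 mm, lying flat; origin at the centre of its underside, x along its length, z up

How it is judged:
On the way, in this order (a step that is already met when the one before it is completed fails the run):
1. the lid is opened back to its stop (value of joint lid above 1.8 rad), for 0.2 s.
2. the gold bar is held by the fingers above the crate's rim, the lid still open (height (world z) of gold_bar above 0.06 m and contact force between the fingers and gold_bar above 0.5 N and value of joint lid above 1.8 rad), for 0.1 s.
3. the gold bar is lowered to within 15 mm of the card while still held (x of gold_bar in the frame of card between -0.03 and 0.03 m and y of gold_bar in the frame of card between -0.03 and 0.03 m and z of gold_bar in the frame of card below 0.015 m and contact force between the fingers and gold_bar above 0.3 N), for 0.1 s.
At the end, for the whole second after the job is handed in: The gold bar lies flat (within 0.1 rad), released and at rest, on the white card, its centre within 20 mm of the card's centre along and across, its length within 0.3 rad of the card's; the lid is open beyond 1.8 rad (x of gold_bar in the frame of card between -0.02 and 0.02 m and y of gold_bar in the frame of card between -0.02 and 0.02 m and z of gold_bar in the frame of card below 0.006 m and angle between gold_bar's own z axis and vertical below 0.1 rad and angle between the x axis of gold_bar and the x axis of card, either way round below 0.3 rad and linear speed of gold_bar below 0.02 m/s and contact force between the fingers and gold_bar below 0.1 N and value of joint lid above 1.8 rad); the robot touches nothing.
It fails at once if another bar in the crate is shifted by more than 50 mm (distance of any of silver_bar, brown_slab, green_bar, purple_bar, red_bar, top_slab, top_silver from where it was at the start of the episode above 0.05 m).
It fails at once if the bar already packed is shifted by more than 20 mm (distance of packed_bar from where it was at the start of the episode above 0.02 m).
It also fails if it takes over 69 s, if anything falls off the work surface, if the arm or the gripper's body presses on something with over 40 N, if the wrist force passes 120 N, or if a joint passes its speed limit or range.

## Robot

A 6-joint arm with a two-finger parallel gripper is mounted at the origin on the work surface. World frame = base frame: x ahead of the robot, y to its left, z up, the work surface at z = 0. Lengths are in m, angles in rad, forces in N, time in s.
With the tool pointing down it reaches from about 0.325 to 0.85 m from the base axis. Payload 15.5 kg.
Tool frame: the origin (TCP) lies at the very end of the fingers, on their centre line; the grasp point (between the pads) lies 19 mm behind it; z points along the fingers, y is the line along which they close (so a half turn about z gives the same grasp; the last joint's range is limited). The gripper opens to 91 mm and grips with 3 to 60 N. Pads are 32 mm wide; open, the fingers measure 118 mm over their backs; the gripper's body (76 mm by 178 mm) begins 60 mm behind the grasp point.
Start: joints at [-1.31, 0.494, 1.345, -0, 1.302, -0.096], TCP at [0.218, -0.586, 0.214] pointing down, gripper open.
Joint ranges: [-2.91, 2.91], [-0.82, 2.16], [0.22, 2.67], [-1.22, 4.37], [0.12, 2.79], [-3.08, 3.08]. Speed limits (rad/s): [1.89, 1.89, 2.57, 3.01, 3.01, 3.01].

## Interface

Orientations are given as a unit quaternion [x, y, z, w].
In Python, from rig import manip gives the robot as it stands. The module is installed in compiled form; this text tells all that it offers.
- The arm moves only by the shell command python3 -m inch 'ROWS' [FORCE]. ROWS is JSON, a list of rows, each a list of 7 numbers: the shift along the world's x, y, z each as a share of 150 mm, from -1 to 1, then the turn, a rotation vector about the world's x, y, z each as a share of pi/2 rad, from -1 to 1, then the opening, from 0 (shut) to 1 (fully open). In form: [[tx, ty, tz, rx, ry, rz, hand], ...]. A call has 1 to 10 rows; each row shifts and turns the commanded pose from where the row before left it; what a row does not reach is not made up. A row lasts 1/10 s, in which the tool goes at most 50 mm and 8.59 degrees, less where a joint would pass 70% of its speed; a pose out of reach is approached as far as the arm can. A call with a number of a shift or a turn outside -1 to 1 is refused whole. A call with a gripper value outside its range is refused whole. The fingers move at their own pace and stop on an object; FORCE is the grip in N (left out, the last holds). Time passes only in rows, so rows that do not move let the fingers close. It gives the time, the measured TCP pose, the force, the opening and the grip force at its end, in the units of the state.
- manip.get_state(): the state, without advancing time (a new reading comes with each control period).
- manip.get_image(name): name is "scene" or "top" or "wrist"; returns the picture (384x512x3 uint8, blue, green, red); there is no depth.
- manip.get_calibration(name): a dict with "K" (3x3 intrinsics, pixels), "k1" (the pictures are not rectified: a ray, as slopes to the right and down, at radius r is drawn at 1 + k1 r^2 times it, then the intrinsics apply), "R" (3x3) and "t" (3): a world point X has camera coordinates R X + t; the wrist camera has in their place "hand_eye" (4x4, takes a point from camera to tool coordinates, whose origin is the TCP and whose axes are the flange's). Camera axes: x right, y down, z forward; pixel columns grow to the right and rows downward; lengths in m; the calibration is good to about 2 mm. A picture is of the moment at which its call begins: read the wrist's pose just before it. get_calibration takes no time and is no camera call.
- manip.close_job(): hands the job in; it is judged then, once.
The state is a dict: "t": time; "qpos": joint angles; "dq": joint speeds; "joint_torque": joint torques, N m; "tcp_pos": TCP position; "orientation": TCP orientation; "ft_force": force on the tool from outside, world axes, zero at the start; "ft_torque": the same for the moment, N m; "grip_width": finger opening in m; "gripper_force": force on a finger pad.
Only numpy, scipy, OpenCV 4.12 (cv2) and the standard library are available. Lean on these libraries where they do the work, as an engineer would, in place of code of your own. Each camera call takes 0.05 s, during which the arm holds its last target. There are 200 camera calls.

## Working session

There is one attempt and no reset: what is moved stays moved. The work goes in short steps, Python scripts to look and compute and a shell command to move; the robot and the scene stay as the last step left them, time stands still between calls to the robot, and variables do not carry over. Pictures are saved under pics/ and viewed, at most 10 in all, crops included, and the job is handed in when it is done.

```bash
mkdir -p pics; cat > h.py <<'E'
import numpy as np, cv2
from rig import manip
from scipy.spatial.transform import Rotation as Rn
def cam(name,st=None):
    c=manip.get_calibration(name); K=np.array(c["K"]);k1=c["k1"]
    if "R" in c: R=np.array(c["R"]);t=np.array(c["t"]).ravel()
    else:
        st=st or manip.get_state(); T=np.eye(4);T[:3,:3]=Rn.from_quat(st["orientation"]).as_matrix();T[:3,3]=st["tcp_pos"]
        M=np.linalg.inv(T@np.array(c["hand_eye"]));R=M[:3,:3];t=M[:3,3]
    return K,k1,R,t
def ray(C,uv):
    K,k1,R,t=C
    d=cv2.undistortPoints(np.array([[uv]],float),K,np.array([k1,0,0,0,0.]))[0,0]
    return -R.T@t, R.T@np.array([d[0],d[1],1])
def onz(C,uv,z):
    o,d=ray(C,uv); return o+d*(z-o[2])/d[2]
def proj(C,X):
    K,k1,R,t=C
    return cv2.projectPoints(np.array([X],float).reshape(-1,1,3),cv2.Rodrigues(R)[0],t,K,np.array([k1,0,0,0,0.]))[0].reshape(-1,2)
def tri(rs):
    A=0;b=0;
    for o,d in rs:
        d=d/np.linalg.norm(d);P=np.eye(3)-np.outer(d,d);A=A+P;b=b+P@o
    X=np.linalg.solve(A,b); return X,[np.linalg.norm(np.cross(X-o,d/np.linalg.norm(d))) for o,d in rs]
E
python3 - <<'E'
from h import *
for n in("scene","top"):
    cv2.imwrite(f"pics/{n}0.png",manip.get_image(n)); C=cam(n); print(n,(-C[2].T@C[3]).round(3),C[0][0,0],C[1])
E
```

```text
scene [1.072 0.489 0.698] 427.5544435991108 -0.04221385002945389
top [ 0.362 -0.024  0.966] 353.5370744763809 -0.08232690770650941
```

View pics/top0.png

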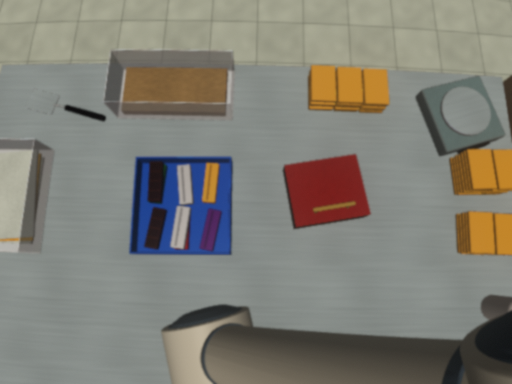

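View pics/scene0.png

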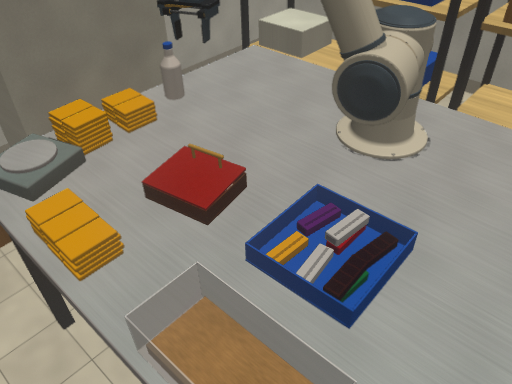

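The top view shows the crate on the left (+y) with the gold bar at about (210,182), in the far row next to the crate's right wall. The box is on the right, with its lid corners at about (284,165), (355,155), (369,213) and (294,227) and its handle from (313,209) to (355,203). In the scene view the gold bar is at (289,247) and the handle runs from (190,147) to (222,157).

```bash
cat > m.py <<'E'
from h import *
I={n:cv2.imread(f"pics/{n}0.png") for n in("top","scene")}
C={n:cam(n) for n in I}
def blob(n,lo,hi,roi,k=0):
    x0,y0,x1,y1=roi; h=cv2.cvtColor(I[n],cv2.COLOR_BGR2HSV); m=cv2.inRange(h,np.array(lo),np.array(hi)); z=np.zeros_like(m); z[y0:y1,x0:x1]=m[y0:y1,x0:x1]
    c=max(cv2.findContours(z,cv2.RETR_EXTERNAL,cv2.CHAIN_APPROX_NONE)[0],key=cv2.contourArea); return c
gold=((12,110,90),(35,255,255))
def ends(c):
    (cx,cy),(w,h),a=cv2.minAreaRect(c); b=cv2.boxPoints(((cx,cy),(w,h),a))
    if np.linalg.norm(b[0]-b[1])>np.linalg.norm(b[1]-b[2]): b=np.roll(b,-1,0)
    return (b[0]+b[1])/2,(b[2]+b[3])/2,(w,h)
for nm,rt,rs in(("handle",(300,195,365,220),(180,140,230,165)),("gold",(198,158,228,208),(262,228,315,270))):
    ct=blob("top",*gold,rt);cs=blob("scene",*gold,rs)
    et=ends(ct);es=ends(cs);print(nm,et,es)
    for i in (0,1):
        for j in(0,1):
            X,r=tri([ray(C["top"],et[i]),ray(C["scene"],es[j])]);print(i,j,X.round(4),np.round(r,4))
# lid corners
for n,roi in(("top",(270,140,385,240)),("scene",(135,140,255,225))):
    h=cv2.cvtColor(I[n],cv2.COLOR_BGR2HSV);m=cv2.inRange(h,np.array((0,150,110)),np.array((8,255,255)))|cv2.inRange(h,np.array((172,150,110)),np.array((180,255,255)))
    x0,y0,x1,y1=roi;z=np.zeros_like(m);z[y0:y1,x0:x1]=m[y0:y1,x0:x1]
    c=max(cv2.findContours(z,0,1)[0],key=cv2.contourArea);hu=cv2.convexHull(c)
    print(n,cv2.approxPolyDP(hu,6,True).reshape(-1,2).tolist())
E
python3 m.py
```

```text
handle (array([354.97855, 202.86275], dtype=float32), array([312.91183, 209.43568], dtype=float32), (4.353427886962891, 42.577144622802734)) (array([186.79999, 148.59999], dtype=float32), array([221.9, 160.3], dtype=float32), (36.9986457824707, 12.016654968261719))
0 0 [ 0.5191 -0.2796  0.083 ] [0.0013 0.0013]
0 1 [ 0.4928 -0.2429  0.0673] [0.0465 0.0465]
1 0 [ 0.5267 -0.1968  0.1161] [0.0449 0.0449]
1 1 [ 0.4987 -0.1701  0.0861] [0.0005 0.0005]
gold (array([212.5, 162.5], dtype=float32), array([208.12195, 201.90244], dtype=float32), (12.589195251464844, 39.644920349121094)) (array([304.64038, 234.99686], dtype=float32), array([271.51733, 261.0221 ], dtype=float32), (18.87163734436035, 42.12419128417969))
0 0 [0.5935 0.1169 0.095 ] [0.0344 0.0344]
0 1 [0.6288 0.1002 0.0278] [0.0045 0.0045]
1 0 [0.5204 0.1053 0.0251] [0.0022 0.0022]
1 1 [ 0.5556  0.0874 -0.0458] [0.0338 0.0338]
top [[354, 156], [368, 213], [297, 225], [286, 166]]
scene [[143, 181], [183, 147], [245, 168], [205, 208]]
```

```bash
cat >> m.py <<'E'
print("---")
P=[((354,156),(143,181)),((368,213),(183,147)),((297,225),(245,168)),((286,166),(205,208))]
for a,b in P:
    X,r=tri([ray(C["top"],a),ray(C["scene"],b)]);print(X.round(4),np.round(r,4),onz(C["top"],a,.053).round(4),onz(C["scene"],b,.053).round(4))
s=manip.get_state();print(s["tcp_pos"],Rn.from_quat(s["orientation"]).as_matrix().round(3).tolist(),s["t"],s["grip_width"])
print(np.array(manip.get_calibration("wrist")["hand_eye"]).round(3))
E
python3 m.py | sed '1,/---/d'
```

```text
[ 0.6554 -0.2917  0.05  ] [0.0023 0.0023] [ 0.6527 -0.289   0.053 ] [ 0.6582 -0.2907  0.053 ]
[ 0.4984 -0.3219  0.0588] [0.0031 0.0031] [ 0.4972 -0.3213  0.053 ] [ 0.4943 -0.3327  0.053 ]
[ 0.4601 -0.1315  0.0601] [0.0013 0.0013] [ 0.4618 -0.1334  0.053 ] [ 0.4527 -0.1372  0.053 ]
[ 0.6206 -0.1041  0.0483] [0.0002 0.0002] [ 0.6194 -0.1038  0.053 ] [ 0.6238 -0.0995  0.053 ]
[ 0.21760802 -0.58554227  0.21340213] [[0.937, 0.348, -0.0], [0.348, -0.937, 0.001], [0.0, -0.001, -1.0]] 0.1 0.09127592640651183
[[ 0.    -0.97  -0.244  0.069]
 [ 1.     0.    -0.    -0.002]
 [ 0.    -0.244  0.97  -0.171]
 [ 0.     0.     0.     1.   ]]
```

```bash
python3 -m inch '[[0.18,0.22,0,0,0,0.08,1],[0.18,0.22,0,0,0,0.08,1],[0.18,0.22,0,0,0,0.08,1],[0.18,0.22,0,0,0,0.08,1],[0.18,0.22,0,0,0,0.08,1],[0.18,0.22,0,0,0,0.08,1],[0.18,0.22,0,0,0,0.08,1],[0.18,0.22,0,0,0,0.08,1],[0.18,0.22,0,0,0,0.08,1],[0.18,0.22,0,0,0,0.08,1]]'
python3 -m inch '[[0.14,0.2,0,0,0,0.08,1],[0,0,0,0,0,0,1],[0,0,0,0,0,0,1]]'
python3 - <<'E'
from h import *
s=manip.get_state();I=manip.get_image("wrist");cv2.imwrite("pics/w1.png",I);C=cam("wrist",s)
print(s["tcp_pos"],Rn.from_quat(s["orientation"]).as_matrix().round(3).tolist())
print(proj(C,[[.4987,-.1701,.086],[.5191,-.2796,.083]]))
E
```

```text
t: 1.1
tcp_pos: [0.4885, -0.2543, 0.2138]
orientation: [0.69, 0.723, -0.0, -0.0]
ft_force: [1.0, -1.2, 0.4]
grip_width: 0.0911
gripper_force: 0.0
t: 1.4
tcp_pos: [0.5088, -0.2252, 0.2136]
orientation: [0.645, 0.764, -0.0, -0.0]
ft_force: [0.4, -0.7, 0.4]
grip_width: 0.0914
gripper_force: 0.0
[ 0.50881564 -0.22520115  0.21363775] [[-0.167, 0.986, -0.001], [0.986, 0.167, 0.0], [0.0, -0.001, -1.0]]
[[255.11851622 130.20084866]
 [256.84990672 232.41181465]]
```

View pics/w1.png

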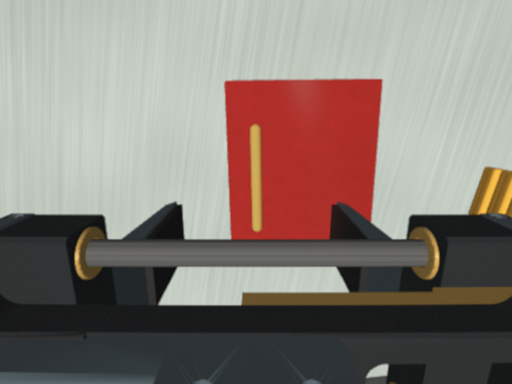

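The wrist view shows the lid, with hinge side at column 381 and front edge at 226, and the handle from (255,125) to (257,231). This is within a few pixels of my prediction, and the jaws are aligned.

```bash
python3 - <<'E'
from h import *
s=manip.get_state();W=cam("wrist",s);T=cam("top");S=cam("scene")
for a,b,c in(((354.5,203),(188,148),(257,231)),((313.2,209.4),(222,158.5),(255.5,124.5))):
    for L in([(T,a),(S,b),(W,c)],[(T,a),(W,c)],[(S,b),(W,c)]):
        X,r=tri([ray(q,u) for q,u in L]);print(X.round(4),np.round(r,4))
# hinge edge & front edge in wrist (right/left lid edges near top), corners
for uv in((226,81),(381,79)): 
    print([onz(W,uv,z).round(4) for z in(.053,.063)])
print(tri([ray(T,(286,166)),ray(W,(381,79))]),tri([ray(T,(296,226)),ray(W,(226,81))]))
E
```

```text
[ 0.5179 -0.2772  0.0857] [0.0008 0.0003 0.0006]
[ 0.5178 -0.277   0.0861] [0.0007 0.0007]
[ 0.5182 -0.2775  0.0858] [0.0001 0.0001]
[ 0.4983 -0.1677  0.0928] [0.0018 0.0017 0.0027]
[ 0.4967 -0.166   0.105 ] [0.0017 0.0017]
[ 0.4993 -0.1663  0.0938] [0.0019 0.0019]
[array([ 0.4591, -0.1263,  0.053 ]), array([ 0.4602, -0.1272,  0.063 ])]
[array([ 0.6231, -0.0964,  0.053 ]), array([ 0.6194, -0.0982,  0.063 ])]
(array([ 0.61174748, -0.10146399,  0.08186546]), [np.float64(0.0004558761152416601), np.float64(0.0004558761152417743)]) (array([ 0.45912459, -0.12844131,  0.06317069]), [np.float64(0.0016271248736839507), np.float64(0.0016271248736838835)])
```

```bash
python3 -m inch '[[0,0.01,-0.19,0,0,0,0.6],[0,0.01,-0.19,0,0,0,0.6],[0,0,-0.19,0,0,0,0.6],[0,0,-0.19,0,0,0,0.6],[0,0,-0.18,0,0,0,0.6],[0,0,0,0,0,0,0.6]]' 12
python3 -m inch '[[0,0,0,0,0,0,0],[0,0,0,0,0,0,0],[0,0,0,0,0,0,0],[0,0,0,0,0,0,0],[0,0,0,0,0,0,0],[0,0,0,0,0,0,0],[0,0,0,0,0,0,0],[0,0,0,0,0,0,0]]' 12
```

```text
t: 2.05
tcp_pos: [0.5063, -0.223, 0.0702]
orientation: [0.647, 0.763, -0.001, -0.003]
ft_force: [0.6, -0.1, 1.0]
grip_width: 0.055
gripper_force: 0.0
t: 2.85
tcp_pos: [0.5077, -0.223, 0.0729]
orientation: [0.645, 0.764, -0.001, -0.001]
ft_force: [-7.4, -3.1, 3.2]
grip_width: 0.0104
gripper_force: 12.0
```

```bash
python3 -m inch '[[0.031,0.006,0.079,0,0,0,0],[0.031,0.006,0.079,0,0,0,0],[0.044,0.008,0.072,0,0,0,0],[0.044,0.008,0.072,0,0,0,0],[0.056,0.01,0.063,0,0,0,0],[0.056,0.01,0.063,0,0,0,0],[0,0,0,0,0,0,0]]' 15
python3 - <<'E'
from h import *
cv2.imwrite("pics/s2.png",manip.get_image("scene")[80:280,80:340])
E
```

```text
t: 3.55
tcp_pos: [0.5499, -0.2152, 0.1379]
orientation: [0.645, 0.764, 0.001, 0.001]
ft_force: [6.8, -0.1, -6.5]
grip_width: 0.0103
gripper_force: 15.0
```

View pics/s2.png

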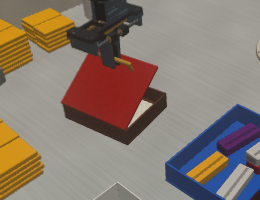

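The lid is lifted about 30° and the handle is still between the fingers, so I'm continuing the arc.

```bash
python3 -m inch '[[0.066,0.012,0.053,0,0,0,0],[0.066,0.012,0.053,0,0,0,0],[0.074,0.014,0.04,0,0,0,0],[0.074,0.014,0.04,0,0,0,0],[0.08,0.015,0.026,0,0,0,0],[0.08,0.015,0.026,0,0,0,0],[0.083,0.015,0.012,0,0,0,0],[0.083,0.015,0.012,0,0,0,0]]'
python3 -m inch '[[0.084,0.015,-0.003,0,0,0,0],[0.084,0.015,-0.003,0,0,0,0],[0.082,0.015,-0.018,0,0,0,0],[0.082,0.015,-0.018,0,0,0,0],[0,0,0,0,0,0,0]]'
```

```text
t: 4.4
tcp_pos: [0.6391, -0.1984, 0.1767]
orientation: [0.646, 0.764, -0.0, -0.001]
ft_force: [-1.2, -1.7, -11.3]
grip_width: 0.0106
gripper_force: 15.0
t: 4.9
tcp_pos: [0.69, -0.1892, 0.1698]
orientation: [0.645, 0.764, 0.0, 0.0]
ft_force: [0.6, 2.7, 0.9]
grip_width: 0.0106
gripper_force: 15.0
```

```bash
python3 -m inch '[[0.078,0.014,-0.032,0,0,0,0],[0.078,0.014,-0.032,0,0,0,0],[0.071,0.013,-0.045,0,0,0,0],[0,0,0,0,0,0,0]]'
python3 -m inch '[[0.036,0.006,-0.025,0,0,0,0],[0.036,0.006,-0.025,0,0,0,0],[0,0,0,0,0,0,0]]'
python3 -m inch '[[0.025,0.004,-0.02,0,0,0,0],[0,0,0,0,0,0,0]]'
python3 - <<'E'
from h import *
cv2.imwrite("pics/s3.png",manip.get_image("scene")[40:240,80:340])
E
```

```text
t: 5.3
tcp_pos: [0.7243, -0.1833, 0.1529]
orientation: [0.645, 0.764, 0.0, 0.0]
ft_force: [1.8, 3.7, 0.3]
grip_width: 0.0105
gripper_force: 15.0
t: 5.6
tcp_pos: [0.7299, -0.1831, 0.1459]
orientation: [0.646, 0.763, -0.003, -0.003]
ft_force: [-30.0, -5.0, 11.8]
grip_width: 0.0139
gripper_force: 15.0
t: 5.8
tcp_pos: [0.7335, -0.1828, 0.1432]
orientation: [0.646, 0.763, -0.003, -0.003]
ft_force: [-29.8, -6.3, 14.3]
grip_width: 0.0214
gripper_force: 15.0
```

View pics/s3.png

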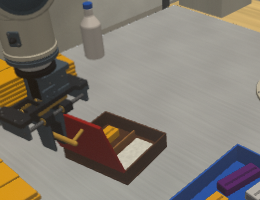

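```bash
python3 -m inch '[[-0.02,-0.004,0.005,0,0,0,0.25],[-0.01,0,0,0,0,0,0.25],[0,0,0,0,0,0,0.27],[0,0,0,0,0,0,0.27]]'
```

```text
t: 6.25
tcp_pos: [0.7331, -0.182, 0.1441]
orientation: [0.646, 0.764, 0.0, 0.0]
ft_force: [-0.2, -0.3, -0.2]
grip_width: 0.0247
gripper_force: 0.0
```

```bash
python3 -m inch '[[0,0,0.06,0,0,0,0.27],[0,0,0.06,0,0,0,0.27],[0,0,0.06,0,0,0,0.27]]'
python3 -m inch '[[0,0,0.1,0,0,0,0.27],[0,0,0.1,0,0,0,0.27],[0,0,0.2,0,0,0,0.27],[0,0,0.2,0,0,0,0.5]]'
python3 - <<'E'
from h import *
I=manip.get_image("scene");T=manip.get_image("top")
cv2.imwrite("pics/s4.png",np.vstack([I[60:240,100:420],T[120:300,100:420]]))
cv2.imwrite("pics/t4.png",T)
E
```

```text
t: 6.55
tcp_pos: [0.7332, -0.1819, 0.1723]
orientation: [0.646, 0.764, 0.0, 0.0]
ft_force: [0.9, 0.3, 0.2]
grip_width: 0.0246
gripper_force: 0.0
t: 6.95
tcp_pos: [0.7326, -0.1818, 0.263]
orientation: [0.646, 0.764, 0.0, 0.0]
ft_force: [0.9, -0.5, 0.6]
grip_width: 0.03
gripper_force: 0.0
```

View pics/s4.png

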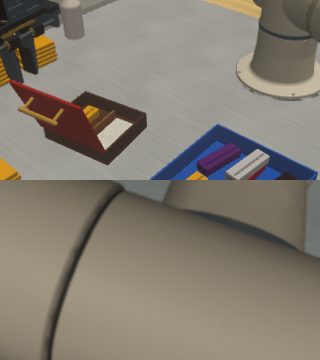

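The lid is fully back, leaning past upright. The white card lies in the near (+y) compartment and the packed bar in the other. Next I go to the gold bar.

```bash
python3 -m inch '[[-0.105,0.19,0,0,0,0.087,0.6],[-0.105,0.19,0,0,0,0.087,0.6],[-0.105,0.19,0,0,0,0.087,0.6],[-0.105,0.19,0,0,0,0.087,0.6],[-0.105,0.19,0,0,0,0.087,0.6],[-0.105,0.19,-0.05,0,0,0.087,0.6],[-0.105,0.19,-0.05,0,0,0.087,0.6],[-0.105,0.19,-0.05,0,0,0.087,0.6],[-0.105,0.19,-0.05,0,0,0.087,0.6],[-0.105,0.19,-0.05,0,0,0.087,0.6]]'
python3 -m inch '[[0,0,0,0,0,0,0.6],[0,0,0,0,0,0,0.6]]'
python3 - <<'E'
from h import *
s=manip.get_state();I=manip.get_image("wrist");cv2.imwrite("pics/w5.png",I);C=cam("wrist",s)
print(Rn.from_quat(s["orientation"]).as_matrix().round(3).tolist())
print(proj(C,[[.5204,.1053,.029],[.6288,.1002,.029]]))
E
```

```text
t: 8.05
tcp_pos: [0.5747, 0.1041, 0.224]
orientation: [0.016, 1.0, 0.0, 0.0]
ft_force: [0.4, 1.6, -0.4]
grip_width: 0.0548
gripper_force: 0.0
t: 8.25
tcp_pos: [0.5754, 0.1034, 0.2242]
orientation: [0.019, 1.0, -0.0, 0.0]
ft_force: [-0.6, 0.3, 0.6]
grip_width: 0.0548
gripper_force: 0.0
[[-0.999, 0.037, 0.001], [0.037, 0.999, -0.0], [-0.001, -0.0, -1.0]]
[[254.59757784 126.13615357]
 [253.91893501 210.16021101]]
```

View pics/w5.png

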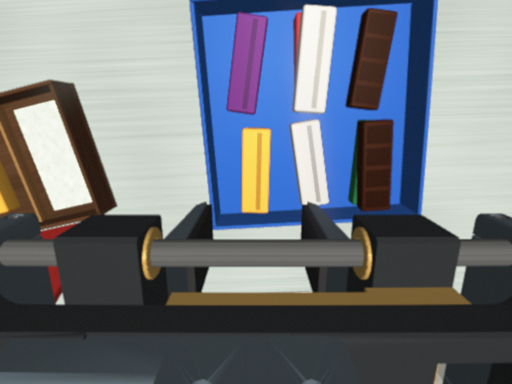

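The wrist view shows the gold bar at cols 242–271, rows 128–213, with free floor on both sides. The card, at about (14,107), (55,100), (92,205) and (52,215), is clear of the packed bar. I'll measure both.

```bash
cat > m2.py <<'E'
from h import *
s=manip.get_state();W=cam("wrist",s);T=cam("top");S=cam("scene");I=cv2.imread("pics/w5.png");h=cv2.cvtColor(I,cv2.COLOR_BGR2HSV)
def rect(m,x0,y0,x1,y1):
    z=np.zeros_like(m);z[y0:y1,x0:x1]=m[y0:y1,x0:x1];z=cv2.morphologyEx(z,cv2.MORPH_CLOSE,np.ones((5,5)));c=max(cv2.findContours(z,0,1)[0],key=cv2.contourArea)
    b=cv2.boxPoints(cv2.minAreaRect(c))
    if np.linalg.norm(b[0]-b[1])>np.linalg.norm(b[1]-b[2]): b=np.roll(b,-1,0)
    return b
def show(nm,b,z):
    P=np.array([onz(W,u,z)for u in b]);e0=(P[0]+P[1])/2;e1=(P[2]+P[3])/2;d=e1-e0
    print(nm,b.round(1).tolist(),"c",P.mean(0).round(4),"len",np.linalg.norm(d).round(4),"wid",np.linalg.norm(P[0]-P[1]).round(4),"yaw",np.degrees(np.arctan2(d[1],d[0])).round(2));return P
g=rect(cv2.inRange(h,(12,100,90),(35,255,255)),230,115,285,225)
show("gold",g,.029)
c=rect(cv2.inRange(h,(0,0,185),(180,40,255)),0,90,105,220);show("card",c,.006)
# heights by two views: gold centre with top/scene masks
def ctr(n,roi):
    J=cv2.cvtColor(cv2.imread(f"pics/{n}0.png"),cv2.COLOR_BGR2HSV);return rect(cv2.inRange(J,(12,110,90),(35,255,255)),*roi).mean(0)
ct=ctr("top",(198,158,228,208))
print(tri([ray(W,g.mean(0)),ray(T,ct)]),onz(T,ct,.029))
E
python3 m2.py
```

```text
gold [[242.0, 128.0], [270.0, 128.0], [270.0, 212.0], [242.0, 212.0]] c [0.5776 0.1043 0.029 ] len 0.1088 wid 0.0345 yaw -2.23
card [[13.300000190734863, 110.19999694824219], [52.5, 95.69999694824219], [91.69999694824219, 201.0], [52.599998474121094, 215.60000610351562]] c [ 0.5527 -0.1688  0.006 ] len 0.1458 wid 0.0576 yaw 9.4
(array([ 0.58196807,  0.10392546, -0.00191946]), [np.float64(0.0005251764667273862), np.float64(0.0005251764667273521)]) [0.57544349 0.09970145 0.029     ]
```

```bash
python3 -m inch '[[0.013,0.006,-0.2,0,0,0,0.55],[0,0,-0.2,0,0,0,0.55],[0,0,-0.2,0,0,0,0.55],[0,0,-0.2,0,0,0,0.55],[0,0,-0.2,0,0,0,0.55],[0,0,-0.2,0,0,0,0.55],[0,0,-0.1,0,0,0,0.55],[0,0,-0.1,0,0,0,0.55],[0,0,0,0,0,0,0.55]]' 15
python3 -m inch '[[0,0,-0.027,0,0,0,0.55],[0,0,0,0,0,0,0.55]]'
python3 -m inch '[[0,0,0,0,0,0,0],[0,0,0,0,0,0,0],[0,0,0,0,0,0,0],[0,0,0,0,0,0,0],[0,0,0,0,0,0,0],[0,0,0,0,0,0,0]]' 15
```

```text
t: 9.2
tcp_pos: [0.5772, 0.1028, 0.0121]
orientation: [0.02, 1.0, -0.0, -0.001]
ft_force: [0.7, 1.3, 0.3]
grip_width: 0.0503
gripper_force: 0.0
t: 9.4
tcp_pos: [0.5779, 0.1036, 0.0099]
orientation: [0.019, 1.0, 0.0, 0.0]
ft_force: [0.8, 0.2, -0.6]
grip_width: 0.0502
gripper_force: 0.0
t: 10.0
tcp_pos: [0.5777, 0.1039, 0.0101]
orientation: [0.018, 1.0, -0.0, 0.001]
ft_force: [-1.1, -1.2, 5.7]
grip_width: 0.0361
gripper_force: 15.0
```

```bash
python3 -m inch '[[0,0,0.05,0,0,0,0],[0,0,0.1,0,0,0,0],[0,0,0.2,0,0,0,0],[0,0,0.25,0,0,0,0],[0,0,0.25,0,0,0,0],[0,0,0.2,0,0,0,0],[0,0,0.1,0,0,0,0],[0,0,0,0,0,0,0]]' 20
python3 -m inch '[[-0.02,-0.18,0,0,0,0.017,0],[-0.02,-0.2,0,0,0,0.017,0],[-0.02,-0.2,0,0,0,0.017,0],[-0.02,-0.2,0,0,0,0.017,0],[-0.02,-0.2,0,0,0,0.017,0],[-0.02,-0.2,0,0,0,0.017,0],[-0.02,-0.2,0,0,0,0.017,0],[-0.02,-0.2,0,0,0,0.017,0],[0,-0.2,0,0,0,0,0],[0,0,0,0,0,0,0]]'
python3 - <<'E'
from h import *
s=manip.get_state();I=manip.get_image("wrist");cv2.imwrite("pics/w6.png",I);C=cam("wrist",s)
print(Rn.from_quat(s["orientation"]).as_matrix().round(3).tolist())
a=np.radians(10);R=np.array([[np.cos(a),-np.sin(a)],[np.sin(a),np.cos(a)]])
print(proj(C,[[*(np.array([.553,-.165])+R@np.array(p)),.006] for p in((-.07,-.035),(-.07,.035),(.07,.035),(.07,-.035))]).round(0).tolist())
E
```

```text
t: 10.8
tcp_pos: [0.5783, 0.1042, 0.1846]
orientation: [0.018, 1.0, 0.0, 0.002]
ft_force: [0.9, -0.0, -2.3]
grip_width: 0.0358
gripper_force: 20.0
t: 11.8
tcp_pos: [0.5527, -0.1659, 0.1808]
orientation: [-0.087, 0.996, -0.0, -0.001]
ft_force: [0.6, -0.2, -0.8]
grip_width: 0.0362
gripper_force: 20.0
[[-0.985, -0.173, -0.001], [-0.173, 0.985, -0.0], [0.001, -0.0, -1.0]]
[[225.0, 114.0], [286.0, 114.0], [283.0, 228.0], [228.0, 228.0]]
```

View pics/w6.png

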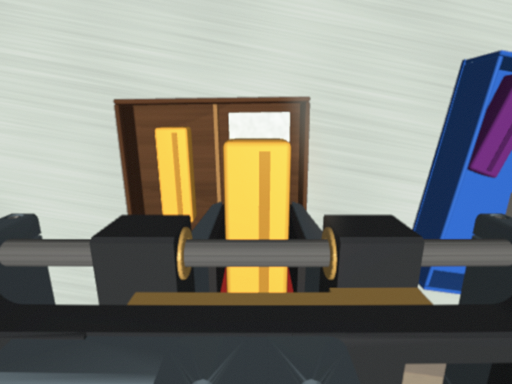

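The near edge of the card shows at row 112, cols 229–291, so it is about 4–5 mm further +y than predicted. The bar's yaw matches the card's. I'll correct and lower.

```bash
python3 -m inch '[[-0.01,0.013,-0.2,0,0,0,0],[-0.009,0.013,-0.2,0,0,0,0],[0,0,-0.2,0,0,0,0],[0,0,-0.2,0,0,0,0],[0,0,-0.12,0,0,0,0],[0,0,-0.08,0,0,0,0],[0,0,-0.06,0,0,0,0],[0,0,-0.03,0,0,0,0],[0,0,0,0,0,0,0],[0,0,0,0,0,0,0]]'
```

```text
t: 12.85
tcp_pos: [0.5508, -0.1592, 0.0191]
orientation: [-0.088, 0.996, -0.0, 0.0]
ft_force: [0.1, 0.4, -1.7]
grip_width: 0.0359
gripper_force: 20.0
```

```bash
python3 -m inch '[[0,0,-0.012,0,0,0,0],[0,0,-0.006,0,0,0,0],[0,0,-0.006,0,0,0,0],[0,0,0,0,0,0,0]]'
```

```text
t: 13.25
tcp_pos: [0.5504, -0.1591, 0.0149]
orientation: [-0.088, 0.996, 0.0, -0.0]
ft_force: [-0.1, -0.5, -1.9]
grip_width: 0.0359
gripper_force: 20.0
```

```bash
python3 -m inch '[[0,-0.007,-0.007,0,0,0,0],[0,-0.006,-0.007,0,0,0,0],[0,0,-0.007,0,0,0,0],[0,0,0,0,0,0,0],[0,0,0,0,0,0,0]]'
```

```text
t: 13.75
tcp_pos: [0.5504, -0.161, 0.0117]
orientation: [-0.088, 0.996, 0.0, -0.0]
ft_force: [0.5, -0.2, -0.1]
grip_width: 0.0358
gripper_force: 20.0
```

```bash
python3 -m inch '[[0,0,-0.004,0,0,0,0],[0,0,0,0,0,0,0],[0,0,0,0,0,0,0.5],[0,0,0,0,0,0,0.55],[0,0,0,0,0,0,0.55],[0,0,0,0,0,0,0.55]]' 8
python3 -m inch '[[0,0,0.08,0,0,0,0.55],[0,0,0.12,0,0,0,0.55],[0,0,0.2,0,0,0,0.55],[0,0,0.25,0,0,0,0.55],[0,0,0.25,0,0,0,0.55],[0,0,0.25,0,0,0,0.55],[0,0,0.2,0,0,0,0.55],[-0.1,0,0.1,0,0,0,0.55],[-0.1,0,0,0,0,0,0.55],[0,0,0,0,0,0,0.55]]'
python3 - <<'E'
from h import *
I=manip.get_image("wrist");S=manip.get_image("scene")
cv2.imwrite("pics/w7.png",np.hstack([I[:,60:380],S[50:250,100:300].repeat(2,0).repeat(2,1)[:384]]))
E
```

```text
t: 14.35
tcp_pos: [0.5505, -0.1611, 0.0112]
orientation: [-0.088, 0.996, -0.0, 0.0]
ft_force: [0.3, -0.3, 0.4]
grip_width: 0.0502
gripper_force: 0.0
t: 15.35
tcp_pos: [0.5191, -0.1609, 0.23]
orientation: [-0.088, 0.996, -0.0, 0.0]
ft_force: [-0.2, 0.8, -0.2]
grip_width: 0.0501
gripper_force: 0.0
```

View pics/w7.png

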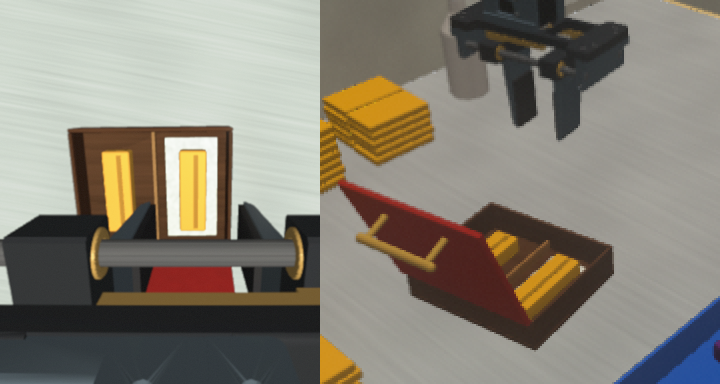

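The bar lies flat and centred on the card: card at cols 165–218, bar at cols 180–207, rows 150–231. The lid is still fully open, the packed bar is in its place and the gripper is clear.

```bash
python3 -c "
from rig import manip
print(manip.close_job())"
```

```text
the job is handed in; nothing more can be done
None
```

I opened the lid to its stop, set the gold bar flat and centred on the white card, and handed the job in at about 15 s; the final camera check looked right, but no verdict came back.

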